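Find the rocking tin lid and press it home

ROBOT

A 7-joint arm with a two-finger parallel gripper is mounted at the origin on the work surface. World frame = base frame: x ahead of the robot, y to its left, z up, the work surface at z = 0. Lengths are in mm, angles in degrees, forces in N, time in s.
With the tool pointing down it reaches from about 425 to 950 mm from the base axis. Payload 4.7 kg.
Tool frame: the origin (TCP) lies at the very end of the fingers, on their centre line; the grasp point (between the pads) lies 19 mm behind it; z points along the fingers, x is the direction in which the jaws open and shut, and the axes are right-handed (so a half turn about z gives the same grasp; the last joint's range is limited). The gripper opens to 87 mm and grips with 3 to 60 N. Pads are 19 mm wide; open, the fingers measure 117 mm over their backs; the gripper's body (75 mm by 190 mm) begins 51 mm behind the grasp point.
Start: joints at [73.287, 26.849, -2.785, 87.806, 1.381, 65.374, -4.715], TCP at [175.402, -651.831, 222.573] pointing down, gripper open.
Joint ranges: [-148.3, 148.3], [-19.14, 114.17], [-79.39, 73.82], [5.75, 140.21], [-59.74, 239.74], [12.07, 113.84], [-152.46, 152.46]. Speed limits (degrees/s): [147.25, 147.25, 180, 180, 180, 180, 180].

INTERFACE

Orientations are given as [roll, pitch, yaw] about the fixed x, y, z axes, in that order (R = Rz(yaw) Ry(pitch) Rx(roll)).
In Python, from rig import observe, capture, get_calibration, hand_in gives the robot as it stands.
- The arm moves only by the tool carry_out, never from a script. Its argument "motion" is a list of rows, each a list of 2 entries, a list of its own where there are three numbers: the shift along the tool's x, y, z in mm, then the turn about the tool's z in rad. In form: [[[tx, ty, tz], roll], ...]. A call has 1 to 8 rows; each row shifts and turns the commanded pose from where the row before left it, along the tool's axes as they then stand; what a row does not reach is not made up. A row lasts 1/10 s, in which the tool goes at most 50 mm and 8.59 degrees, less where a joint would pass 70% of its speed; a pose out of reach is approached as far as the arm can. A call is refused whole if a number of a shift passes 50 or a number of a turn 0.15, either way. A call with a gripper value outside its range is refused whole. "fingers" is the closure, from -1 (fully open) to 1 (shut), so that 0 is half open, set as the call begins (left out, the last holds). The fingers move at their own pace and stop on an object; "squeeze" is the grip in N (left out, the last holds). Time passes only in rows, so rows that do not move let the fingers close. It gives the time, the measured TCP pose, the force and the opening at its end, in the units of the state.
- observe(): the state, without advancing time (a new reading comes with each control period).
- capture(name): name is "side" or "top" or "wrist"; returns the picture (384x512x3 uint8, red, green, blue); there is no depth.
- get_calibration(name): a dict with "fx", "fy", "cx", "cy" (pixels), "rvec" (rotation vector, rad) and "tvec" (3), from world to camera coordinates, as OpenCV has them. Camera axes: x right, y down, z forward; pixel columns grow to the right and rows downward; lengths in mm; the calibration is good to about 2 mm. The wrist camera is an equidistant fisheye: a pixel r from the principal point sees the ray r / f radians off the axis. A picture is of the moment at which its call begins: read the wrist's pose just before it. get_calibration takes no time and is no camera call; for the wrist camera it gives the pose at the moment of the call.
- hand_in(): hands the job in, once; it reports no verdict.
The state is a dict: "t": time; "joint_pos": joint angles; "dq": joint speeds; "joint_efforts": joint torques, N m; "position": TCP position; "tcp_rot": TCP orientation; "wrist_force": force on the tool from outside, world axes, zero at the start; "ft_torque": the same for the moment, N m; "finger_gap": finger opening in mm.
Only numpy, scipy, OpenCV 4.12 (cv2) and the standard library are available. Lean on these libraries where they do the work, as an engineer would, in place of code of your own. Each camera call takes 0.05 s, during which the arm holds its last target.

TASK

Five identical tins of valve cores stand in the oak rack, and the lid of one of them has not been pressed home. Press with a fingertip near the edge of one lid after another until you find the one that rocks, then press that lid down in its middle until it is fully home and level. Nothing is to be gripped or lifted, and the open tin of cores, the valve stem, the hammer and the tyre lever stay where they lie.

Things in the scene. Friction and masses are not known exactly. Their poses are not given: they have to be found in the camera images.
- rack: fixed dark oak rack board, 130 mm (its x) by 560 mm (its y), 22 mm thick; origin at the centre of its underside, on the counter. The five tins are let into it in a row along its y axis, 104 mm apart. Each tin is 80 mm in diameter with a bright steel slip lid 84 mm in diameter and 20 mm deep, flat on top; all five look alike.
- place_1 (a point): point on the axis of the tin in place 1 of the rack (places 1 to 5 run along the rack's +y), fixed to the rack, 64 mm above the counter: about the middle of the lid's top. The tins are not quite equal, so each lid's top lies up to 2 mm above or below this point; its height does not tell whether it is home. Any of the five may be the loose one.
- place_2 (a point): point on the axis of the tin in place 2 of the rack (places 1 to 5 run along the rack's +y), fixed to the rack, 64 mm above the counter: about the middle of the lid's top. The tins are not quite equal, so each lid's top lies up to 2 mm above or below this point; its height does not tell whether it is home. Any of the five may be the loose one.
- place_3 (a point): point on the axis of the tin in place 3 of the rack (places 1 to 5 run along the rack's +y), fixed to the rack, 64 mm above the counter: about the middle of the lid's top. The tins are not quite equal, so each lid's top lies up to 2 mm above or below this point; its height does not tell whether it is home. Any of the five may be the loose one.
- place_4 (a point): point on the axis of the tin in place 4 of the rack (places 1 to 5 run along the rack's +y), fixed to the rack, 64 mm above the counter: about the middle of the lid's top. The tins are not quite equal, so each lid's top lies up to 2 mm above or below this point; its height does not tell whether it is home. Any of the five may be the loose one.
- place_5 (a point): point on the axis of the tin in place 5 of the rack (places 1 to 5 run along the rack's +y), fixed to the rack, 64 mm above the counter: about the middle of the lid's top. The tins are not quite equal, so each lid's top lies up to 2 mm above or below this point; its height does not tell whether it is home. Any of the five may be the loose one.
- lid_drop (a joint): how far the one loose lid has gone down on its tin, m: 0 as found, about 0.004 home (its top then rests on the tin's rim and it can no longer rock); negative if it is pulled up. It does not tell which place that lid is in. The fit is tight: about 10 N straight down near the middle moves it, and it stays where it is left. The other four lids are home and do not give at all.
- lid_rock_a (a joint): rocking of the loose lid about one level axis through its middle, rad: 0 level, as found within 0.01. A press of about 1 to 2 N some 25 to 35 mm from the middle rocks it until that side of the lid meets the rim, about 0.1 rad in all over the two rocking axes; it stays tipped when let go, so the tip can be seen. Pressing it home in the middle levels it again.
- lid_rock_b (a joint): rocking of the loose lid about the other level axis, square to the first, rad: as above. The axes' directions in the world are not known.
- core_tin: loose open dark green tin, the same as those in the rack without its lid, full of brass valve cores, 80 mm in diameter, 46 mm high, origin at the centre of its underside; stands on the counter on the robot's side of the rack; leave alone
- stem: loose black rubber valve stem with a brass tip, 20 mm in diameter at the foot, 45 mm high, standing upright on the counter on the robot's side of the rack; origin at the centre of its foot; leave alone
- hammer: loose wheel weight hammer with a chipped red head and a dark handle, lying on the counter beyond the rack, 222 mm long along its x (handle to -x), 22 mm high; origin at the head end of its handle; leave alone
- tyre_lever: loose flat steel tyre lever lying on the counter beyond the rack, 360 mm long along its x, 22 mm wide, about 12 mm high; origin under its middle; leave alone
Mind the look-alikes: they are no part of the job. Leave any blue or purple look-alike of the part that bears lid_drop alone.

How it is judged (in metres and radians):
On the way, in this order (a step that is already met when the one before it is completed fails the run):
1. the loose lid is found: pressed near its edge, it rocks before it has been pressed down ((value of joint any of lid_rock_a, lid_rock_b above 0.045 rad or value of joint any of lid_rock_a, lid_rock_b below -0.045 rad) and value of joint lid_drop below 0.002 m), for 0.05 s.
2. that lid is pressed fully home and lies level (value of joint lid_drop above 0.003 m and value of joint lid_rock_a between -0.025 and 0.025 rad and value of joint lid_rock_b between -0.025 and 0.025 rad), for 0.2 s.
At the end, for the whole second after the job is handed in: the lid that was loose has gone down at least 3 of its 4 mm and is level within 0.025 rad about either axis, at rest; the open tin, valve stem, hammer and tyre lever are each within 12 mm of where they were (all of step 2 and velocity of joint lid_drop between -0.002 and 0.002 m/s and distance of each of core_tin, stem, hammer, tyre_lever from where it was at the start of the episode below 0.012 m); the robot touches nothing.
It fails at once if the loose lid is pulled up off its tin (value of joint lid_drop below -0.002 m).
It fails at once if a bystander is moved, knocked over or lifted (distance of any of core_tin, stem, hammer, tyre_lever from where it was at the start of the episode above 0.012 m or angle between stem's own z axis and vertical above 0.4 rad).
It also fails if it takes over 48 s, if anything falls off the work surface, if the arm or the gripper's body presses on something with over 40 N, if the wrist force passes 120 N, or if a joint passes its speed limit or range.

## Working session

There is one attempt and no reset: what is moved stays moved. The work goes in short steps, Python scripts to look and compute and a tool call to move; the robot and the scene stay as the last step left them, time stands still between calls to the robot, and variables do not carry over. Pictures are saved under pics/ and viewed, and the job is handed in when it is done.

Besides the shell and the picture viewer there is one more tool, called after "Request:" by a JSON object that holds its "op" and its "data", one argument or row to a line. carry_out: Moves the arm, as the interface text tells. Its arguments: {"type":"object","properties":{"motion":{"type":"array","items":{"type":"array"}},"fingers":{"type":"number"},"squeeze":{"type":"number"}},"required":["motion"]}

```bash
mkdir -p pics; ls; python3 - <<'E'
from rig import *
import cv2
print(observe())
for n in ("side","top","wrist"):
    print(n,get_calibration(n)); cv2.imwrite(f"pics/{n}0.png",cv2.cvtColor(capture(n),cv2.COLOR_RGB2BGR))
E
```

```text
pics
{'t': 0.0, 'joint_pos': array([73.28567931, 26.89827039, -2.78284544, 87.87298115,  1.3818713 ,
       65.37460606, -4.71641391]), 'dq': array([ 0.02189002, -0.02820441, -0.00533134,  0.08836585, -0.02357938,
        0.07606373,  0.07931707]), 'joint_efforts': array([-6.39942618e-05, -5.07977951e+01, -8.03621043e-02, -2.36155486e+01,
       -6.12679962e-02,  3.80466494e-02,  1.63089817e-04]), 'position': array([ 175.20467258, -651.25225147,  221.49349766]), 'tcp_rot': array([ 1.79994308e+02,  1.12131131e-01, -7.49415674e+01]), 'wrist_force': array([-0.78384271,  1.29243488,  0.40306399]), 'ft_torque': array([-0.0230305 , -0.03610039, -0.06021007]), 'finger_gap': 87.40482808986698}
side {'fx': 370.3633278487722, 'fy': 370.3633278487722, 'cx': 254.45442675371567, 'cy': 191.21681758970098, 'rvec': array([ 2.28772276, -0.31839176,  0.16042091]), 'tvec': array([-557.24291084,  183.26632399,  636.44237654])}
top {'fx': 392.3288749661356, 'fy': 392.3288749661356, 'cx': 259.67118065899035, 'cy': 194.48511122764606, 'rvec': array([ 2.1568519 , -2.06983165,  0.21461026]), 'tvec': array([ 23.29934547, 572.70219868, 842.99196035])}
wrist {'fx': 297.3186396354542, 'fy': 297.3186396354542, 'cx': 255.98550866235362, 'cy': 197.35351307123034, 'rvec': array([-2.29071582,  1.75630999,  0.27285735]), 'tvec': array([-675.22359223,  -35.04485046,  391.81635167])}
```

View pics/top0.png

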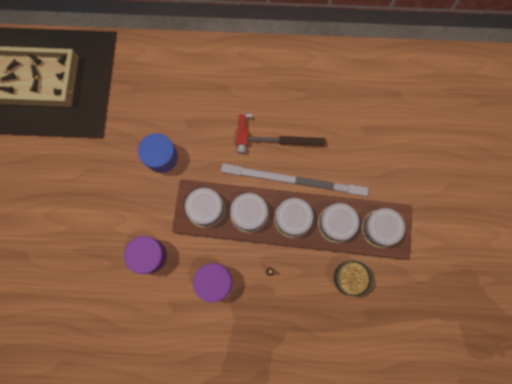

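View pics/side0.png

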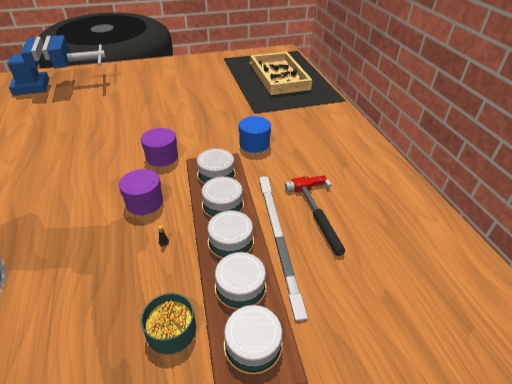

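View pics/wrist0.png

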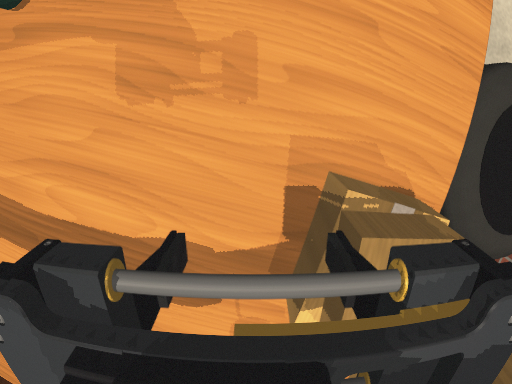

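Top view: the five white lids sit in the rack at about (204,207), (249,212), (294,217), (340,222) and (385,227). The look-alikes are purple tins at (145,255) and (213,283), a blue one at (157,152), and the open tin at (353,278). I'm choosing only the white lids in the dark rack, and I'll measure them next.

```bash
cat > h.py <<'E'
import numpy as np, cv2
from rig import *
def ray(n,uv,z,c=None):
    c=c or get_calibration(n); R,_=cv2.Rodrigues(c["rvec"]); t=c["tvec"]
    d=R.T@np.array([(uv[0]-c["cx"])/c["fx"],(uv[1]-c["cy"])/c["fy"],1]); o=-R.T@t
    return o+d*(z-o[2])/d[2]
def lids(n,img,box):
    hsv=cv2.cvtColor(img,cv2.COLOR_RGB2HSV)
    m=((hsv[...,1]<45)&(hsv[...,2]>130)).astype(np.uint8)*255
    k=np.zeros_like(m); x0,y0,x1,y1=box; k[y0:y1,x0:x1]=m[y0:y1,x0:x1]
    k=cv2.morphologyEx(k,cv2.MORPH_OPEN,np.ones((3,3)))
    cs,_=cv2.findContours(k,cv2.RETR_EXTERNAL,cv2.CHAIN_APPROX_NONE)
    return [cv2.fitEllipse(cv2.convexHull(c)) for c in cs if cv2.contourArea(c)>500]
E
python3 - <<'E'
from h import *
im=cv2.cvtColor(cv2.imread("pics/top0.png"),cv2.COLOR_BGR2RGB)
es=sorted(lids("top",im,(170,180,420,260)),key=lambda e:e[0][0])
P=[]
for e in es:
    p=ray("top",e[0],62); P.append(p); print(np.round(e[0],1),np.round(e[1],1),p.round(1))
P=np.array(P); print(np.linalg.norm(np.diff(P,axis=0),axis=1))
im=cv2.cvtColor(cv2.imread("pics/side0.png"),cv2.COLOR_BGR2RGB)
for e in sorted(lids("side",im,(180,140,290,384)),key=lambda e:e[0][1]): print("side",np.round(e[0],1),np.round(e[1],1),ray("side",e[0],58).round(1))
for n,uv,z in(("stem",(270,272),45),("core",(353,278),46),("purp",(213,283),64),("purp2",(145,255),64)): print(n,ray("top",uv,z).round(0))
b=cv2.imread("pics/top0.png")
for e in es: cv2.ellipse(b,e,(0,0,255),1)
cv2.imwrite("pics/crop1.png",cv2.resize(b[170:310,130:420],None,fx=2.7,fy=2.7))
E
```

```text
[202.9 205.4] [35.2 36.8] [539.8 174.7  62. ]
[248.3 210.6] [35.7 36.3] [532.1  71.1  62. ]
[294.  215.7] [35.7 36.6] [524.7 -32.8  62. ]
[339.8 220.8] [35.5 37. ] [ 517.3 -136.6   62. ]
[385.8 226. ] [35.1 37.2] [ 509.8 -240.2   62. ]
[103.94499988 104.13379381 104.00391099 103.87901983]
side [214.9 159.7] [22.  36.5] [538.4 180.5  58. ]
side [221.5 190. ] [27.7 40. ] [530.5  75.7  58. ]
side [229.7 227. ] [34.  44.6] [522.9 -29.4  58. ]
side [239.8 273.1] [42.6 50.2] [ 515.3 -134.2   58. ]
side [252.9 332.2] [55.4 57.3] [ 507.7 -238.9   58. ]
stem [398.  17.  45.]
core [ 392. -169.   46.]
purp [369. 140.  64.]
purp2 [423. 295.  64.]
```

View pics/crop1.png

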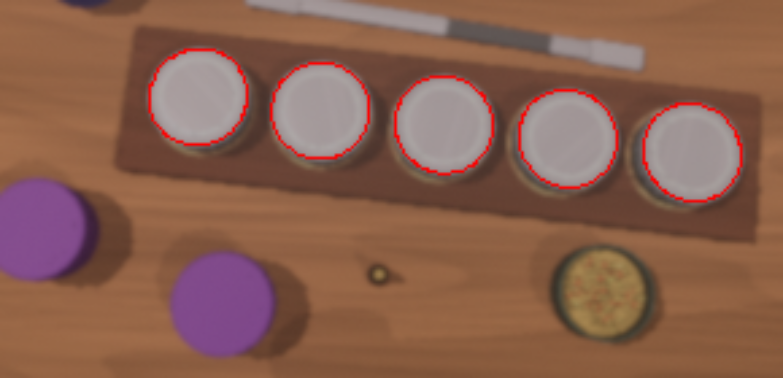

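The fit holds: lid spacings measure 103.9–104.1 mm, and the row runs along about (0.072, 0.997). First I'll close the fingers, turn the tool so its axes line up with the rack, and move towards the nearest lid.

Request:
{"op": "carry_out", "data": {
  "motion": [
    [[0,0,0],0.112],
    [[0,0,0],0.112],
    [[0,0,0],0.112],
    [[-34,-21,0],0],
    [[-34,-21,0],0],
    [[-34,-21,0],0],
    [[-34,-21,0],0],
    [[-34,-21,0],0]
  ],
  "fingers": 1
}}

```text
t: 0.95
position: [293.2, -488.4, 222.3]
tcp_rot: [180.0, 0.0, -94.2]
wrist_force: [1.0, -0.0, -0.1]
finger_gap: 31.3
```

Request:
{"op": "carry_out", "data": {
  "motion": [
    [[-36,-23,0],0],
    [[-36,-23,0],0],
    [[-36,-23,0],0],
    [[-36,-23,0],0],
    [[-36,-23,0],0],
    [[-36,-23,0],0],
    [[-36,-23,0],0],
    [[0,0,0],0]
  ]
}}

```text
t: 1.75
position: [475.4, -243.7, 222.7]
tcp_rot: [-179.9, 0.2, -93.5]
wrist_force: [-0.1, -0.5, 0.0]
finger_gap: 0.4
```

Request:
{"op": "carry_out", "data": {
  "motion": [
    [[-3,-1,35],0],
    [[-3,0,35],0],
    [[0,0,35],0],
    [[0,0,30],0],
    [[0,0,10],0],
    [[0,0,0],0],
    [[0,0,0],0]
  ]
}}

```text
t: 2.45
position: [473.8, -245.1, 78.6]
tcp_rot: [-179.9, -0.0, -94.2]
wrist_force: [1.0, 0.2, 0.3]
finger_gap: 0.4
```

```bash
python3 - <<'E'
from h import *
for i in range(2):
    o=observe(); print(o["position"].round(2),o["tcp_rot"].round(2),o["wrist_force"].round(2))
    cv2.imwrite(f"pics/{['top','wrist'][i]}1.png",cv2.cvtColor(capture(['side','wrist'][i]),cv2.COLOR_RGB2BGR))
E
```

```text
[ 473.8  -245.11   78.65] [-1.799e+02 -4.000e-02 -9.421e+01] [1.01 0.19 0.32]
[ 474.13 -245.2    79.1 ] [-1.7984e+02 -7.0000e-02 -9.4210e+01] [ 0.45  0.5  -0.98]
```

View pics/top1.png

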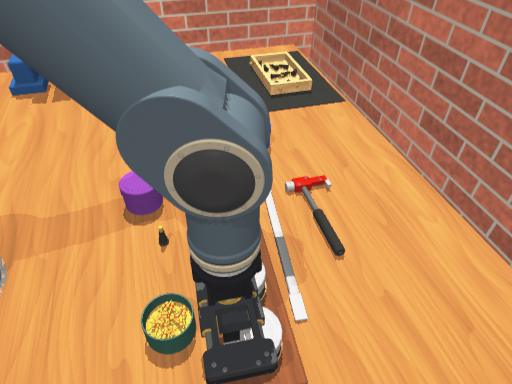

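View pics/wrist1.png

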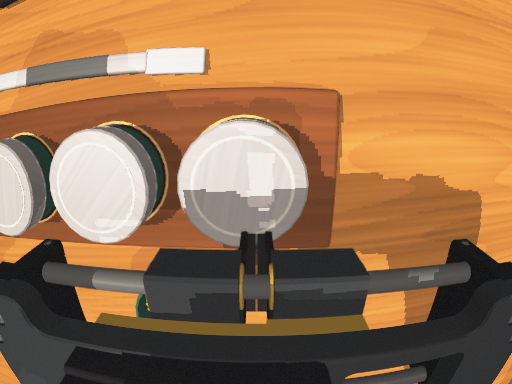

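Wrist view: the lid's centre is at (243,182) and the fingertips are at (257,237), so they're about 7 mm off to the right and just inside the near edge. I'll correct that and go down.

Request:
{"op": "carry_out", "data": {
  "motion": [
    [[-4,-2,0],0],
    [[-3.5,-2,0],0],
    [[0,0,5],0],
    [[0,0,4],0],
    [[0,0,0],0],
    [[0,0,0],0]
  ]
}}

```text
t: 3.15
position: [477.2, -237.4, 68.2]
tcp_rot: [180.0, 0.0, -94.2]
wrist_force: [-0.7, -0.3, 0.1]
finger_gap: 0.5
```

Request:
{"op": "carry_out", "data": {
  "motion": [
    [[0,0,1],0],
    [[0,0,1],0],
    [[0,0,0],0],
    [[0,0,0],0]
  ]
}}

```text
t: 3.55
position: [477.5, -237.3, 66.6]
tcp_rot: [-180.0, -0.0, -94.2]
wrist_force: [0.4, -0.7, -0.2]
finger_gap: 0.4
```

Request:
{"op": "carry_out", "data": {
  "motion": [
    [[0,0,1],0],
    [[0,0,0.5],0],
    [[0,0,0],0],
    [[0,0,0],0]
  ]
}}

```text
t: 3.95
position: [477.5, -237.3, 65.0]
tcp_rot: [-180.0, 0.0, -94.2]
wrist_force: [-0.1, 0.2, -0.6]
finger_gap: 0.7
```

Request:
{"op": "carry_out", "data": {
  "motion": [
    [[0,0,1],0],
    [[0,0,0.5],0],
    [[0,0,0],0],
    [[0,0,0],0]
  ]
}}

```text
t: 4.35
position: [477.5, -237.3, 63.5]
tcp_rot: [-180.0, -0.0, -94.2]
wrist_force: [-0.4, -1.0, -0.8]
finger_gap: 0.3
```

Request:
{"op": "carry_out", "data": {
  "motion": [
    [[0,0,1],0],
    [[0,0,0.5],0],
    [[0,0,0],0],
    [[0,0,0],0]
  ]
}}

```text
t: 4.75
position: [477.6, -237.4, 63.4]
tcp_rot: [180.0, -0.0, -94.2]
wrist_force: [-3.2, 1.6, 10.3]
finger_gap: 0.2
```

It reads 10 N at z 63.4 with no give, so this lid is home. Next lid.

Request:
{"op": "carry_out", "data": {
  "motion": [
    [[0,0,-8],0],
    [[-26,0,0],0],
    [[-26,0,0],0],
    [[-26,0,0],0],
    [[-26,0,0],0],
    [[0,0,4],0],
    [[0,0,0],0],
    [[0,0,0],0]
  ]
}}

```text
t: 5.55
position: [485.0, -134.8, 66.0]
tcp_rot: [180.0, -0.0, -94.3]
wrist_force: [0.1, -0.2, 0.3]
finger_gap: 0.2
```

Request:
{"op": "carry_out", "data": {
  "motion": [
    [[0,0,1],0],
    [[0,0,0.5],0],
    [[0,0,0],0],
    [[0,0,0],0]
  ]
}}

```text
t: 5.95
position: [485.1, -133.9, 64.5]
tcp_rot: [-180.0, -0.0, -94.2]
wrist_force: [1.5, -0.2, -0.7]
finger_gap: 0.0
```

Request:
{"op": "carry_out", "data": {
  "motion": [
    [[0,0,1],0],
    [[0,0,0.5],0],
    [[0,0,0],0],
    [[0,0,0],0]
  ]
}}

```text
t: 6.35
position: [485.2, -133.8, 63.7]
tcp_rot: [-180.0, -0.0, -94.2]
wrist_force: [-2.1, -0.2, 5.3]
finger_gap: 0.5
```

It reads 5 N and stops at 63.7 after less than 0.8 mm of contact travel, so it's home. Next.

Request:
{"op": "carry_out", "data": {
  "motion": [
    [[0,0,-7],0],
    [[-26,0,0],0],
    [[-26,0,0],0],
    [[-26,0,0],0],
    [[-26,0,0],0],
    [[0,0,4],0],
    [[0,0,0],0],
    [[0,0,0],0]
  ]
}}

```text
t: 7.15
position: [492.5, -31.1, 66.0]
tcp_rot: [180.0, -0.0, -94.3]
wrist_force: [0.7, 0.1, -0.2]
finger_gap: 0.4
```

Request:
{"op": "carry_out", "data": {
  "motion": [
    [[0,0,1],0],
    [[0,0,0.5],0],
    [[0,0,0],0],
    [[0,0,0],0]
  ]
}}

```text
t: 7.55
position: [492.8, -30.2, 64.6]
tcp_rot: [-180.0, -0.0, -94.2]
wrist_force: [-0.4, 0.7, -1.3]
finger_gap: 0.5
```

Request:
{"op": "carry_out", "data": {
  "motion": [
    [[0,0,1],0],
    [[0,0,0.5],0],
    [[0,0,0],0],
    [[0,0,0],0]
  ]
}}

```text
t: 7.95
position: [492.9, -30.0, 63.7]
tcp_rot: [-180.0, -0.0, -94.2]
wrist_force: [-1.6, -0.3, 6.0]
finger_gap: 0.5
```

Also firm at 63.7, with 6 N. Next.

Request:
{"op": "carry_out", "data": {
  "motion": [
    [[0,0,-7],0],
    [[-26,0,0],0],
    [[-26,0,0],0],
    [[-26,0,0],0],
    [[-26,0,0],0],
    [[0,0,4],0],
    [[0,0,0],0],
    [[0,0,0],0]
  ]
}}

```text
t: 8.75
position: [500.1, 72.7, 65.9]
tcp_rot: [180.0, -0.0, -94.3]
wrist_force: [-0.9, -0.3, -1.0]
finger_gap: 0.4
```

Request:
{"op": "carry_out", "data": {
  "motion": [
    [[0,0,1],0],
    [[0,0,0.5],0],
    [[0,0,0],0],
    [[0,0,0],0]
  ]
}}

```text
t: 9.15
position: [500.4, 73.5, 64.6]
tcp_rot: [-180.0, -0.0, -94.2]
wrist_force: [0.1, 0.0, 0.5]
finger_gap: 0.4
```

Request:
{"op": "carry_out", "data": {
  "motion": [
    [[0,0,1],0],
    [[0,0,0.5],0],
    [[0,0,0],0],
    [[0,0,0],0]
  ]
}}

```text
t: 9.55
position: [500.5, 73.7, 63.9]
tcp_rot: [-180.0, -0.0, -94.2]
wrist_force: [-2.5, -0.7, 6.9]
finger_gap: 0.1
```

Firm as well (63.9, 7 N). That leaves the last one.

Request:
{"op": "carry_out", "data": {
  "motion": [
    [[0,0,-8],0],
    [[-26,0,0],0],
    [[-26,0,0],0],
    [[-26,0,0],0],
    [[-26,0,0],0],
    [[0,0,3],0],
    [[0,0,0],0],
    [[0,0,0],0]
  ]
}}

```text
t: 10.35
position: [507.8, 176.3, 67.9]
tcp_rot: [180.0, -0.1, -94.3]
wrist_force: [0.1, 0.2, 0.8]
finger_gap: 0.3
```

Request:
{"op": "carry_out", "data": {
  "motion": [
    [[0,0,1],0],
    [[0,0,1],0],
    [[0,0,0],0],
    [[0,0,0],0]
  ]
}}

```text
t: 10.75
position: [508.0, 177.2, 66.0]
tcp_rot: [-180.0, -0.0, -94.2]
wrist_force: [-0.5, 0.4, 0.2]
finger_gap: 0.4
```

Request:
{"op": "carry_out", "data": {
  "motion": [
    [[0,0,1],0],
    [[0,0,0.5],0],
    [[0,0,0],0],
    [[0,0,0],0]
  ]
}}

```text
t: 11.15
position: [508.1, 177.5, 64.6]
tcp_rot: [-180.0, -0.0, -94.2]
wrist_force: [0.3, -0.6, 0.6]
finger_gap: 0.4
```

Request:
{"op": "carry_out", "data": {
  "motion": [
    [[0,0,1],0],
    [[0,0,0.5],0],
    [[0,0,0],0],
    [[0,0,0],0]
  ]
}}

```text
t: 11.55
position: [508.0, 177.5, 63.0]
tcp_rot: [-180.0, -0.0, -94.2]
wrist_force: [-0.6, -0.5, 1.8]
finger_gap: 0.9
```

It's giving, with about 1–2 N. I'll continue carefully.

Request:
{"op": "carry_out", "data": {
  "motion": [
    [[0,0,1],0],
    [[0,0,0],0],
    [[0,0,0],0]
  ]
}}

```text
t: 11.85
position: [507.9, 177.5, 62.1]
tcp_rot: [-180.0, -0.0, -94.2]
wrist_force: [-0.7, -1.6, 3.4]
finger_gap: 0.4
```

Request:
{"op": "carry_out", "data": {
  "motion": [
    [[0,0,0.6],0],
    [[0,0,0],0],
    [[0,0,0],0]
  ]
}}

```text
t: 12.15
position: [508.0, 177.5, 61.9]
tcp_rot: [-180.0, -0.0, -94.2]
wrist_force: [-1.8, -0.9, 5.8]
finger_gap: 0.2
```

```bash
python3 - <<'E'
from h import *
o=observe(); print(o["position"].round(2),o["wrist_force"].round(2))
w=capture('wrist'); cv2.imwrite("pics/w2.png",cv2.cvtColor(w,cv2.COLOR_RGB2BGR))
E
```

```text
[507.99 177.52  61.86] [-1.81 -0.87  5.84]
```

View pics/w2.png

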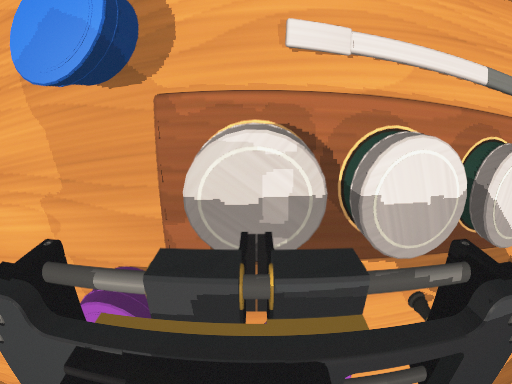

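The stop is firm: 5.8 N at z 61.9, after about 2 mm of soft travel. I'll lift straight up and look at the tip from two views.

Request:
{"op": "carry_out", "data": {
  "motion": [
    [[0,0,-10],0],
    [[0,10,-40],0],
    [[0,30,-40],0],
    [[0,30,-10],0],
    [[0,0,0],0],
    [[0,0,0],0]
  ]
}}

```text
t: 12.8
position: [438.2, 182.8, 162.0]
tcp_rot: [-179.9, 0.0, -94.2]
wrist_force: [0.4, 0.2, -0.7]
finger_gap: 0.6
```

```bash
python3 - <<'E'
from h import *
o=observe(); print(o["position"].round(2),o["wrist_force"].round(2))
c=get_calibration('wrist');w=capture('wrist');s=capture('side'); 
np.save("w3c.npy",c,allow_pickle=True)
cv2.imwrite("pics/w3.png",cv2.cvtColor(w,cv2.COLOR_RGB2BGR))
cv2.imwrite("pics/s3full.png",cv2.cvtColor(s,cv2.COLOR_RGB2BGR))
a=cv2.imread("pics/side0.png")[130:250,160:290]; b=cv2.cvtColor(s,cv2.COLOR_RGB2BGR)[130:250,160:290]
cv2.imwrite("pics/s3.png",cv2.resize(np.hstack([a,b]),None,fx=3,fy=3,interpolation=cv2.INTER_CUBIC))
E
```

```text
[438.21 182.83 162.01] [ 0.43  0.16 -0.73]
```

View pics/w3.png

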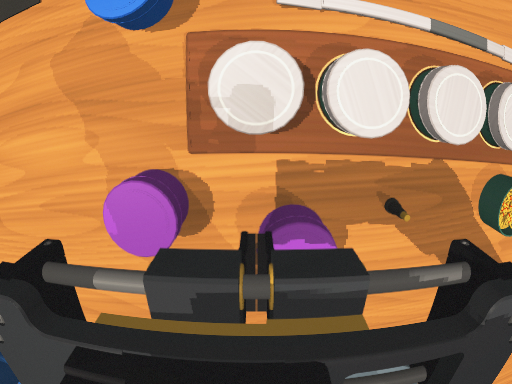

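View pics/s3.png

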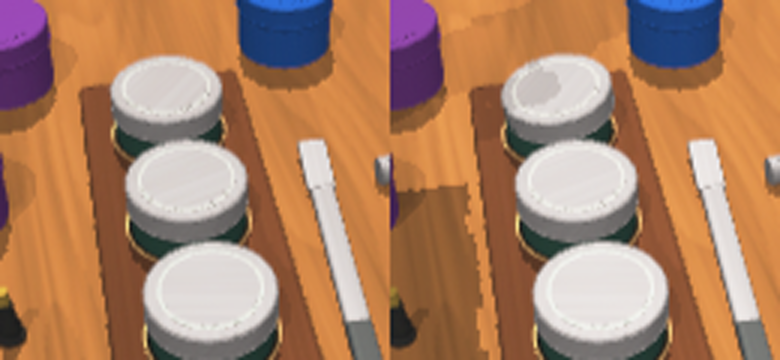

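Side crop: the first lid (nearest the blue tin) now leans towards the robot by roughly 5°, where it was level before. The lid beside it hasn't changed. So this is the loose lid, and I'll go over its middle.

Request:
{"op": "carry_out", "data": {
  "motion": [
    [[0,-35,0],0],
    [[0,-35,20],0],
    [[0,-31,30],0],
    [[0,0,30],0],
    [[0,0,10],0],
    [[0,0,0],0],
    [[0,0,0],0]
  ]
}}

```text
t: 13.6
position: [539.1, 175.7, 72.0]
tcp_rot: [-180.0, 0.0, -94.2]
wrist_force: [-0.5, 0.2, 0.3]
finger_gap: 0.1
```

Request:
{"op": "carry_out", "data": {
  "motion": [
    [[0,0,3],0],
    [[0,0,2],0],
    [[0,0,1],0],
    [[0,0,1],0],
    [[0,0,1],0],
    [[0,0,0],0],
    [[0,0,0],0]
  ]
}}

```text
t: 14.3
position: [539.5, 175.4, 64.5]
tcp_rot: [-179.9, 0.0, -94.2]
wrist_force: [-0.6, 0.3, 5.7]
finger_gap: 0.1
```

Request:
{"op": "carry_out", "data": {
  "motion": [
    [[0,0,1],0],
    [[0,0,1],0],
    [[0,0,1],0],
    [[0,0,0],0],
    [[0,0,0],0]
  ]
}}

```text
t: 14.8
position: [539.6, 175.4, 61.8]
tcp_rot: [-179.9, 0.0, -94.2]
wrist_force: [-1.0, -1.2, 7.4]
finger_gap: 0.4
```

Request:
{"op": "carry_out", "data": {
  "motion": [
    [[0,0,1],0],
    [[0,0,1],0],
    [[0,0,1],0],
    [[0,0,0],0],
    [[0,0,0],0]
  ]
}}

```text
t: 15.3
position: [539.6, 175.4, 60.2]
tcp_rot: [-179.9, -0.0, -94.2]
wrist_force: [-5.0, -2.3, 18.2]
finger_gap: 0.6
```

Force is now 18 N and it has stopped near 60.2. I'll press a little more to make sure.

Request:
{"op": "carry_out", "data": {
  "motion": [
    [[0,0,1],0],
    [[0,0,1],0],
    [[0,0,0],0],
    [[0,0,0],0],
    [[0,0,0],0]
  ]
}}

```text
t: 15.8
position: [539.7, 175.5, 60.0]
tcp_rot: [-179.9, -0.0, -94.2]
wrist_force: [-8.8, -3.7, 31.0]
finger_gap: 0.5
```

Firm at 60.0 with 31 N, about 4.3–4.5 mm below first contact. I'll lift clear and look.

Request:
{"op": "carry_out", "data": {
  "motion": [
    [[0,0,-6],0],
    [[0,0,-20],0],
    [[0,10,-40],0],
    [[0,45,-30],0],
    [[0,45,0],0],
    [[0,0,0],0],
    [[0,0,0],0]
  ]
}}

```text
t: 16.5
position: [442.0, 182.4, 149.5]
tcp_rot: [-179.9, -0.0, -94.1]
wrist_force: [0.0, -0.6, -0.8]
finger_gap: 0.6
```

```bash
python3 - <<'E'
from h import *
o=observe(); print(o["t"],o["position"].round(2),o["wrist_force"].round(2))
s=cv2.cvtColor(capture('side'),cv2.COLOR_RGB2BGR);t=cv2.cvtColor(capture('top'),cv2.COLOR_RGB2BGR)
cv2.imwrite("pics/t4.png",t)
L=[cv2.imread(f"pics/{n}.png")[140:190,180:250] for n in("side0","s3full")]+[s[140:190,180:250]]
cv2.imwrite("pics/s4.png",cv2.resize(np.hstack(L),None,fx=3.8,fy=3.8,interpolation=cv2.INTER_CUBIC))
cv2.imwrite("pics/s4full.png",s)
E
```

```text
16.5 [442.03 182.4  149.49] [ 0.   -0.63 -0.75]
```

View pics/s4.png

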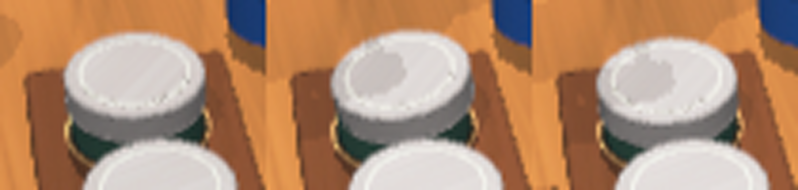

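View pics/s4full.png

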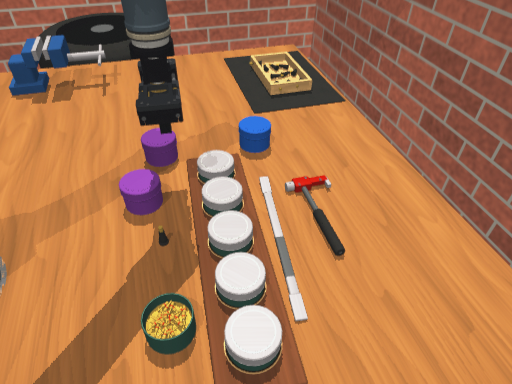

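In the three panels (as found, tipped, now), the lid is level again and sits visibly lower, and the bystanders haven't moved. The arm is clear of everything, so I'm handing in.

```bash
python3 -c "
from rig import *
print(hand_in())"
```

```text
the job is handed in; nothing more can be done
None
```

The loose lid was the one at the +y end of the row, at about (540, 175) mm. I pressed it home and handed the job in at about 16.6 s of the 48 s; no verdict was reported.

- **Finding it:** I pressed the robot-side edge of each lid with closed fingertips. Four held firm at z of about 63.4–63.9 mm, at 5–10 N. The fifth gave about 2 mm at 2–3 N and then met a stop at z 61.9 mm and 5.8 N. The side camera showed it leaning roughly 5° towards the robot.
- **Pressing it home:** In its middle, it went down from about z 64.5 mm to a firm stop at 60.0 mm with 31 N on it.
- **Last checks:** The side view showed that lid level and lower than before. By eye, the open tin, valve stem, hammer and tyre lever had not moved. The arm was well clear, with only noise on the wrist force.

None of the checks failed. The 5° lean and the final level were judged from the pictures, and the joint values themselves could not be read. The side view put the lid positions up to about 6 mm off the top view in y, so I pressed close to the top view's position, which the wrist view agreed with.

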